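# Lower the root basket on its ratchet lift

## Task

Lower the basket of root cuttings on the bench lift. Throw the pawl lever over to its release stop, wind the crank up a touch so that the loaded pawl springs clear of the ratchet wheel, then let the crank turn back slowly under the load - keep hold of it and never let it run back faster than a quarter turn a second - until the basket sits with its full weight on the landing stand; do not force the crank on after it has landed, leave the lever thrown, let go, and leave everything else on the bench undisturbed.

Things in the scene. Friction and masses are not known exactly. Their poses are not given: they have to be found in the camera images.
- lift: The bench lift, bolted down; origin on the bench under the crank axis. Base plate 220 x 520 mm. Grey gearbox 155 x 135 mm, its top 110 mm above the bench. Along its +y: the column at 205 mm (top 200 mm above the bench) and the basket's centre at 322 mm (basket top up to 205 mm). The pawl lever is on its -x side.
- crank_axis (a point): Point on the crank's upright axis at half the height of the hand grip (175 mm above the bench). Round it on the gearbox lies a flat steel ratchet wheel (12 teeth, 82 mm across, 116 to 128 mm above the bench); above that the dark crank arm, its top 145 mm above the bench.
- crank_handle (a point): Centre of the crank's upright black hand grip, a freely spinning round sleeve 23 mm thick and 54 mm tall (148 to 202 mm above the bench), 75 mm from the crank axis. It moves round the axis on a level circle.
- crank (a joint): Crank angle, rad: 0 at the start (held by the pawl); positive = wound up (anticlockwise from above; raises the basket 35 mm per rad; stop at 0.6); negative = let back (clockwise, lowers it). The basket's weight always pulls it clockwise, 4 to 10 N at the hand grip; with neither pawl nor hand on it, it runs away.
- lever_knob (a point): Middle of the upright dark pin on the end of the pawl lever, 17 mm thick, 139 to 185 mm above the bench, 60 mm from the lever's pivot. The lever itself is a flat steel bar, 141 mm above the bench at its top.
- lever_pin (a point): The upright pivot axis of lever and pawl, at the height of point lever_knob.
- lever (a joint): Lever angle, rad: about 0 at the start (pawl sprung in), up to 0.85 at the stop when thrown over to release (knob moves clockwise about the pivot, seen from above). About 2 N at the knob moves it and it stays where it is left.
- pawl (a joint): Angle of the pawl relative to the lever, rad; a light spring draws it to 0. With the lever thrown, the loaded tooth still holds the pawl, so this reads about minus the lever angle (-0.85). Wind the crank up 0.02 to 0.06 rad from rest and the pawl springs clear: this goes to 0, and it stays clear while the lever is thrown.
- pawl_tip (a point): The pawl's nose, 6 mm thick, 124 mm above the bench, which stands in the wheel's teeth. It is about 36 mm from the crank axis when engaged and more than 45 mm when clear.
- basket: Wire basket of root cuttings, 120 x 150 mm, 67 mm tall, 1.0 to 1.9 kg, driven by the crank. Origin: centre of its underside, 115 mm above the bench at crank angle 0. Under it an aluminium landing stand, 90 x 110 mm, its top 50 to 75 mm above the bench, set differently each time and not measured: the basket lands with the crank at -1.1 to -1.9 rad; on landing the pull at the hand grip vanishes.
- jar: Bystander: amber jar, 44 mm wide, 55 mm tall, on the lift's base plate.
- root: Bystander: a root cutting, 50 x 34 x 32 mm, on the lift's base plate.
- reagent: Bystander: white bottle, 60 mm wide, 130 mm tall.
- beaker: Bystander: glass beaker, 70 mm wide, 90 mm tall.
- wrench: Bystander: steel wrench, 160 mm long, lying flat.
- dishes: Bystander: stack of clear dishes, 90 mm wide, 40 mm tall.

How it is judged:
On the way, in this order (a step that is already met when the one before it is completed fails the run):
1. the lever is thrown over to release (above 0.7 rad) while the pawl still holds the load (value of joint lever above 0.7 rad and value of joint crank above -0.05 rad), for 0.1 s.
2. the crank is wound up a touch and the pawl springs clear (value of joint lever above 0.7 rad and value of joint pawl above -0.25 rad and value of joint crank above -0.1 rad), for 0.02 s.
At the end, for the whole second after the job is handed in: the basket rests on the stand (pressing on it with more than 6 N), still (under 5 mm/s), the lever still thrown (above 0.7 rad) and the pawl clear of the wheel, the crank let go and not moving (contact force between basket and anything else above 6 N and value of joint lever above 0.7 rad and value of joint pawl above -0.25 rad and linear speed of basket below 0.005 m/s and not (velocity of joint crank above 0.1 rad/s)); the robot touches nothing.
It fails at once if the crank ran back faster than 2 rad/s (velocity of joint crank below -2 rad/s).
It fails at once if the basket was forced down on the stand, or pressed from elsewhere (over 50 N, where its own weight is at most 19 N) (contact force between basket and anything else above 50 N).
It fails at once if a bystander (jar, root cutting, bottle, beaker, wrench or dishes) was moved by more than 30 mm (distance of any of jar, root, reagent, beaker, wrench, dishes from where it was at the start of the episode above 0.03 m).
It also fails if it takes over 72 s, if anything falls off the work surface, if the arm or the gripper's body presses on something with over 40 N, if the wrist force passes 120 N, or if a joint passes its speed limit or range.

## Robot

A 6-joint arm with a two-finger parallel gripper is mounted at the origin on the work surface. World frame = base frame: x ahead of the robot, y to its left, z up, the work surface at z = 0. Lengths are in m, angles in rad, forces in N, time in s.
With the tool pointing down it reaches from about 0.3 to 1 m from the base axis. Payload 5.1 kg.
Tool frame: the origin (TCP) lies midway between the tips of the shut fingers; the grasp point (between the pads) lies tcp_to_grasp behind it (tcp_to_grasp is the distance from the TCP to the grasp point, in m); z points along the fingers, y is the line along which they close (so a half turn about z gives the same grasp; the last joint's range is limited). The gripper opens to 95 mm and grips with 3 to 60 N. Pads are 20 mm wide; open, the fingers measure 119 mm over their backs; the gripper's body (75 mm by 180 mm) begins 59 mm behind the grasp point.
Start: joints at [1.14, 0.124, 1.65, -0, 1.367, -0.083], TCP at [0.222, 0.611, 0.215] pointing down, gripper open.
Joint ranges: [-2.61, 2.61], [-1.02, 2.33], [0.03, 2.71], [-1.35, 4.49], [0.32, 2.68], [-2.91, 2.91]. Speed limits (rad/s): [2.57, 2.57, 3.14, 3.14, 3.14, 3.14].

## Interface

Orientations are given as a unit quaternion [x, y, z, w].
In Python, from station import * gives the robot as it stands. The module is installed in compiled form; this text tells all that it offers.
- The arm moves only by the shell command python3 -m crank 'ROWS' [FORCE]. ROWS is JSON, a list of rows, each a list of 3 entries, a list of its own where there are three numbers: the shift along the tool's x, y, z in cm, then the turn, a rotation vector about the tool's x, y, z in rad, then the opening, from -1 (shut) to 1 (fully open), so that 0 is half open. A call has 1 to 10 rows; each row shifts and turns the commanded pose from where the row before left it, along the tool's axes as they then stand; what a row does not reach is not made up. A row lasts 1/8 s, in which the tool goes at most 62.5 mm and 10.7 degrees, less where a joint would pass 70% of its speed; a pose out of reach is approached as far as the arm can. A call is refused whole if a number of a shift passes 6.25 or a number of a turn 0.188, either way. A call with a gripper value outside its range is refused whole. The fingers move at their own pace and stop on an object; FORCE is the grip in N (left out, the last holds). Time passes only in rows, so rows that do not move let the fingers close. It gives the time, the measured TCP pose, the force, the opening and the grip force at its end, in the units of the state.
- get_obs(): the state, without advancing time (a new reading comes with each control period).
- read_camera(name): name is "scene" or "top" or "wrist"; returns the picture (480x640x3 uint8, red, green, blue); there is no depth.
- camera_params(name): a dict with "K" (3x3 intrinsics, pixels), "k1" (the pictures are not rectified: a ray, as slopes to the right and down, at radius r is drawn at 1 + k1 r^2 times it, then the intrinsics apply), "R" (3x3) and "t" (3): a world point X has camera coordinates R X + t; the wrist camera has in their place "hand_eye" (4x4, takes a point from camera to tool coordinates, whose origin is the TCP and whose axes are the flange's). Camera axes: x right, y down, z forward; pixel columns grow to the right and rows downward; lengths in m; the calibration is good to about 2 mm. A picture is of the moment at which its call begins: read the wrist's pose just before it. camera_params takes no time and is no camera call.
- job_done(): hands the job in; it is judged then, once.
The state is a dict: "time": time; "qpos": joint angles; "dq": joint speeds; "tau": joint torques, N m; "position": TCP position; "orientation": TCP orientation; "wrist_force": force on the tool from outside, world axes, zero at the start; "moment": the same for the moment, N m; "opening": opening from 0.0 (shut) to 1.0 (fully open); "grasp_force": force on a finger pad.
Only numpy, scipy, OpenCV 4.12 (cv2) and the standard library are available. Lean on these libraries where they do the work, as an engineer would, in place of code of your own. Each camera call takes 0.05 s, during which the arm holds its last target. There are 200 camera calls.

## Working session

There is one attempt and no reset: what is moved stays moved. The work goes in short steps, Python scripts to look and compute and a shell command to move; the robot and the scene stay as the last step left them, time stands still between calls to the robot, and variables do not carry over. Pictures are saved under pics/ and viewed, at most 10 in all, crops included, and the job is handed in when it is done.

```bash
mkdir -p pics; python3 - <<'E'
from station import *
import cv2
o=get_obs(); print(o)
for n in("top","scene"):
    im=read_camera(n); cv2.imwrite(f"pics/{n}0.png",im[:,:,::-1])
    print(n,camera_params(n))
print(camera_params("wrist"))
try: print(tcp_to_grasp)
except Exception as e: print(e)
E
```

```text
{'time': 0.0, 'qpos': array([ 1.14036446e+00,  1.24476990e-01,  1.65166247e+00, -4.46873523e-05,
        1.36748673e+00, -8.25842496e-02]), 'dq': array([ 0.0001635 , -0.0002122 , -0.00166253, -0.00020736,  0.00088086,
        0.00048253]), 'tau': array([ 7.69131402e-04, -4.17610645e+01, -3.59933102e+01,  7.74854003e-02,
        4.93062276e-02, -1.82291592e-04]), 'position': array([0.22133178, 0.61047868, 0.21341206]), 'orientation': array([ 1.73043726e-01,  9.84913618e-01, -9.89048758e-04, -2.36794649e-04]), 'wrist_force': array([-0.32194859,  1.0133774 ,  0.06283326]), 'moment': array([ 0.04002097, -0.01662483,  0.05061679]), 'grasp_force': 0.0, 'opening': 1.0002099100497974}
top {'K': array([[604.79245289,   0.        , 316.54888358],
       [  0.        , 604.79245289, 243.98264648],
       [  0.        ,   0.        ,   1.        ]]), 'k1': -0.10159154529936103, 'R': array([[-0.02272954, -0.99973092, -0.00463288],
       [-0.99289888,  0.02311499, -0.11669405],
       [ 0.11676974,  0.00194758, -0.9931571 ]]), 't': array([0.02244068, 0.50599972, 1.52120587])}
scene {'K': array([[
[... 228 characters left out ...]
       [ 0.38673872, -0.67605376, -0.62720369],
       [-0.33247121,  0.53217171, -0.77862453]]), 't': array([-0.41600943, -0.11272303,  1.41135951])}
{'K': array([[362.30577921,   0.        , 320.34391293],
       [  0.        , 362.30577921, 242.99293553],
       [  0.        ,   0.        ,   1.        ]]), 'k1': 0.012158154485343046, 'hand_eye': array([[-6.90331959e-04, -9.71446345e-01, -2.37258347e-01,
         6.68604873e-02],
       [ 9.99999078e-01, -3.93239117e-04, -1.29951432e-03,
        -7.13209844e-04],
       [ 1.16910918e-03, -2.37259025e-01,  9.71445721e-01,
        -1.69712558e-01],
       [ 0.00000000e+00,  0.00000000e+00,  0.00000000e+00,
         1.00000000e+00]])}
0.0188
```

View pics/top0.png

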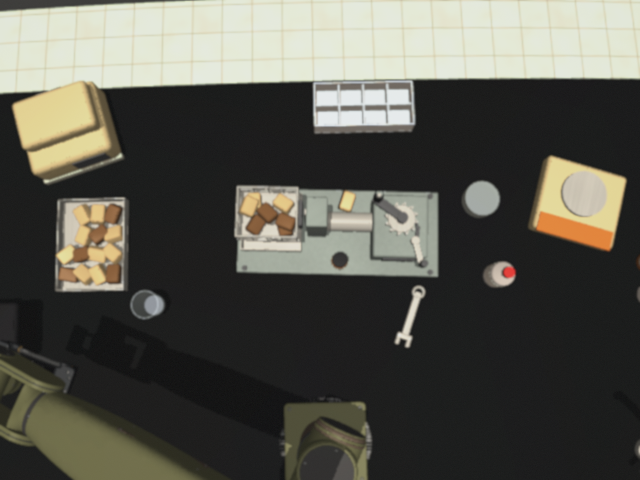

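View pics/scene0.png

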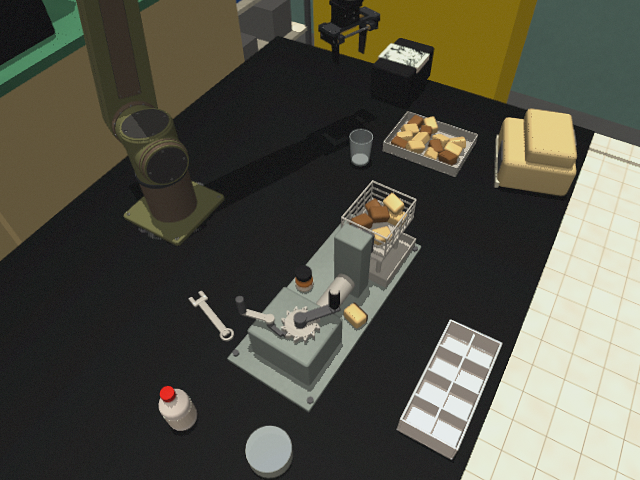

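The top view shows the crank axis near (402,218), the grip near (380,197), the lever pivot near (415,238) and the knob near (421,262). The wrench is at (411,315) and the jar at (340,260). I'll zoom in on both views.

```bash
python3 - <<'E'
import cv2,numpy as np
a=cv2.imread("pics/top0.png")[180:285,360:445]; b=cv2.imread("pics/scene0.png")[270:370,225:355]
a=cv2.resize(a,None,fx=4.5,fy=4.5,interpolation=cv2.INTER_CUBIC);b=cv2.resize(b,None,fx=3,fy=3,interpolation=cv2.INTER_CUBIC)
c=np.zeros((480,780,3),np.uint8);c[:a.shape[0],:a.shape[1]]=a;c[:b.shape[0],385:385+b.shape[1]]=b
cv2.imwrite("pics/z.png",cv2.convertScaleAbs(c,alpha=1.3,beta=30))
E
```

```text
(no output)
```

View pics/z.png

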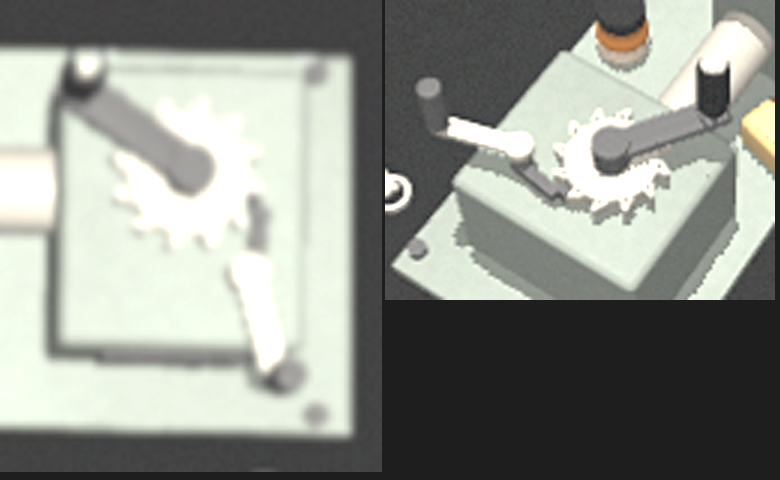

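The crop gives, in top-view pixels: grip top (379.6,194.7), hub (402.7,217.1), knob top (424.2,263.1), pivot (414.9,240). The scene view gives the same points at (334,290.7), (299.3,318), (239.3,298.7) and (270,318.7).

```bash
cat > h.py <<'E'
from station import *
import cv2,numpy as np
from scipy.spatial.transform import Rotation as Rn
def onplane(n,uv,z):
    p=camera_params(n);k=np.array([p["k1"],0,0,0,0.])
    s=cv2.undistortPoints(np.array([[uv]],float),p["K"],k)[0,0]
    if "R" in p: Rw=p["R"].T; c=-Rw@p["t"]
    else:
        o=get_obs();T=np.eye(4);T[:3,:3]=Rn.from_quat(o["orientation"]).as_matrix();T[:3,3]=o["position"];T=T@p["hand_eye"];Rw=T[:3,:3];c=T[:3,3]
    d=Rw@np.array([*s,1]); return c+d*(z-c[2])/d[2]
E
python3 - <<'E'
from h import *
for nm,z,t,s in [("grip",.202,(379.6,194.7),(334,290.7)),("hub",.148,(402.7,217.1),(299.3,318)),("knob",.185,(424.2,263.1),(239.3,298.7)),("piv",.143,(414.9,240),(270,318.7))]:
    print(nm,onplane("top",t,z).round(4),onplane("scene",s,z).round(4))
for nm,t,z in [("jar",(340,260),.055),("wrenchend",(418,292),.01),("c1",(438,193),.01),("c2",(437,276),.01),("c3",(237,272),.01)]: print(nm,onplane("top",t,z).round(3))
o=get_obs();print(Rn.from_quat(o["orientation"]).as_matrix().round(3))
E
```

```text
grip [ 0.597  -0.1373  0.202 ] [ 0.5973 -0.1368  0.202 ]
hub [ 0.5522 -0.1962  0.148 ] [ 0.5515 -0.1976  0.148 ]
knob [ 0.438  -0.2364  0.185 ] [ 0.4377 -0.2378  0.185 ]
piv [ 0.4972 -0.2239  0.143 ] [ 0.4991 -0.2264  0.143 ]
jar [ 0.461 -0.047  0.055]
wrenchend [ 0.378 -0.248  0.01 ]
c1 [ 0.636 -0.312  0.01 ]
c2 [ 0.418 -0.299  0.01 ]
c3 [0.44  0.218 0.01 ]
[[-0.94   0.341 -0.001]
 [ 0.341  0.94  -0.002]
 [ 0.    -0.002 -1.   ]]
```

```bash
python3 -m crank '[[[0,0,-6],[0,0,-0.174],-1],[[0,0,-6],[0,0,-0.174],-1],[[-2.7,-5.6,0],[0,0,0],-1],[[-2.7,-5.6,0],[0,0,0],-1],[[-2.7,-5.6,0],[0,0,0],-1],[[-2.7,-5.6,0],[0,0,0],-1],[[-2.7,-5.6,0],[0,0,0],-1],[[-2.7,-5.6,0],[0,0,0],-1],[[-2.7,-5.6,0],[0,0,0],-1],[[-2.7,-5.6,0],[0,0,0],-1]]' 20
python3 -m crank '[[[0,-6,0],[0,0,0],-1],[[0,-6,0],[0,0,0],-1],[[0,-6,0],[0,0,0],-1],[[0,-6,0],[0,0,0],-1],[[0,-6,0],[0,0,0],-1],[[0,0,0],[0,0,0],-1],[[0,0,0],[0,0,0],-1]]'
cat >s.py <<'E'
from h import *
o=get_obs();print(o["time"],o["position"].round(4),Rn.from_quat(o["orientation"]).as_matrix().round(3).tolist(),"F",o["wrist_force"].round(2),o["opening"].round(3),o["grasp_force"],o["qpos"].round(2))
E
python3 s.py
```

```text
time: 1.35
position: [0.4379, 0.1612, 0.3343]
orientation: [-0.0, 1.0, 0.0, 0.0]
wrist_force: [0.5, 0.5, 0.1]
opening: 0.023
grasp_force: 0.0
time: 2.22
position: [0.4375, -0.1365, 0.3342]
orientation: [0.0, 1.0, 0.0, -0.0]
wrist_force: [0.1, 0.5, 0.2]
opening: 0.005
grasp_force: 0.0Traceback (most recent call last):
  File "s.py", line 2, in <module>
    o=get_obs();print(o["time"],o["position"].round(4),Rn.from_quat(o["orientation"]).as_matrix().round(3).tolist(),"F",o["wrist_force"].round(2),o["opening"].round(3),o["grasp_force"],o["qpos"].round(2))
                                                                                                                                                  ^^^^^^^^^^^^^^^^^^
AttributeError: 'float' object has no attribute 'round'
```

```bash
sed -i 's/o\["opening"\].round(3)/o["opening"]/' s.py
python3 -m crank '[[[0,-6,0],[0,0,0],-1],[[0,-6,0],[0,0,0],-1],[[0,-1.8,0],[0,0,0],-1],[[0,0,0],[0,0,0],-1],[[0,0,0],[0,0,0],-1]]'
python3 - <<'E'
from h import *
cv2.imwrite("pics/w1.png",read_camera("wrist")[:,:,::-1])
E
python3 s.py
```

```text
time: 2.85
position: [0.4382, -0.2731, 0.3349]
orientation: [-0.001, 1.0, 0.0, 0.0]
wrist_force: [-0.3, 0.6, -0.0]
opening: 0.005
grasp_force: 0.0
2.9 [ 0.4382 -0.2731  0.3349] [[-1.0, -0.003, 0.0], [-0.003, 1.0, 0.0], [-0.0, 0.0, -1.0]] F [ 0.82 -1.08 -0.07] 0.005442310992715067 0.0 [-0.66 -0.22  1.79  0.    1.58 -2.24]
```

View pics/w1.png

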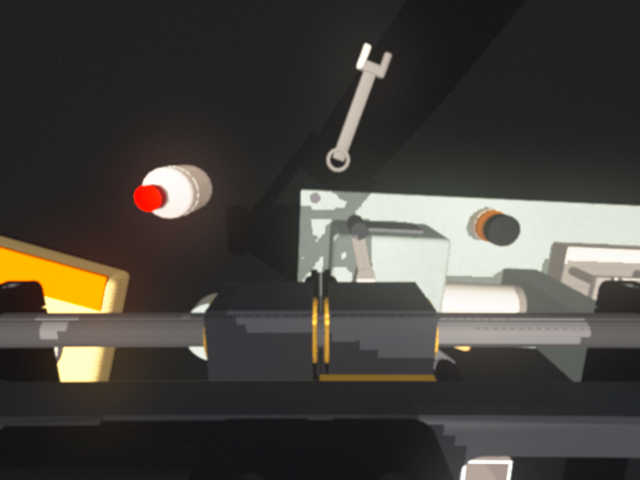

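The wrist view shows the knob top near (357,224). The fingers are shut, and their path down on its right-hand (-y) side is clear.

```bash
python3 -c "
from h import *
print(onplane('wrist',(357,224),.185))"
python3 -m crank '[[[0,0,5.5],[0,0,0],-1],[[0,0,5.5],[0,0,0],-1],[[0,0,4],[0,0,0],-1],[[0,0,3.3],[0,0,0],-1],[[0,0,0],[0,0,0],-1],[[0,0,0],[0,0,0],-1]]'
```

```text
[ 0.43150707 -0.24112944  0.185     ]
time: 3.65
position: [0.4387, -0.2748, 0.1535]
orientation: [-0.001, 1.0, -0.001, 0.001]
wrist_force: [0.1, -0.5, 0.0]
opening: 0.006
grasp_force: 0.0
```

```bash
python3 -m crank '[[[0,1,0],[0,0,0],-1],[[0,1,0],[0,0,0],-1],[[0,1,0],[0,0,0],-1],[[0,0.8,0],[0,0,0],-1],[[-0.2,0.7,0],[0,0,0],-1],[[-0.3,0.7,0],[0,0,0],-1],[[0,0,0],[0,0,0],-1]]'
python3 - <<'E'
from h import *
a=read_camera("top")[150:300,340:460]; b=read_camera("scene")[260:370,225:355]
c=np.zeros((600,790,3),np.uint8);a=cv2.resize(a,None,fx=3,fy=3,interpolation=2);b=cv2.resize(b,None,fx=3.2,fy=3.2,interpolation=2)
c[:a.shape[0],:a.shape[1]]=a;c[:b.shape[0],365:365+b.shape[1]]=b
cv2.imwrite("pics/z2.png",cv2.convertScaleAbs(c[:460,:,::-1],alpha=1.2,beta=25))
E
```

```text
time: 4.53
position: [0.4431, -0.222, 0.1514]
orientation: [-0.0, 1.0, 0.001, 0.0]
wrist_force: [-0.9, -0.4, 0.3]
opening: 0.002
grasp_force: 0.0
```

View pics/z2.png

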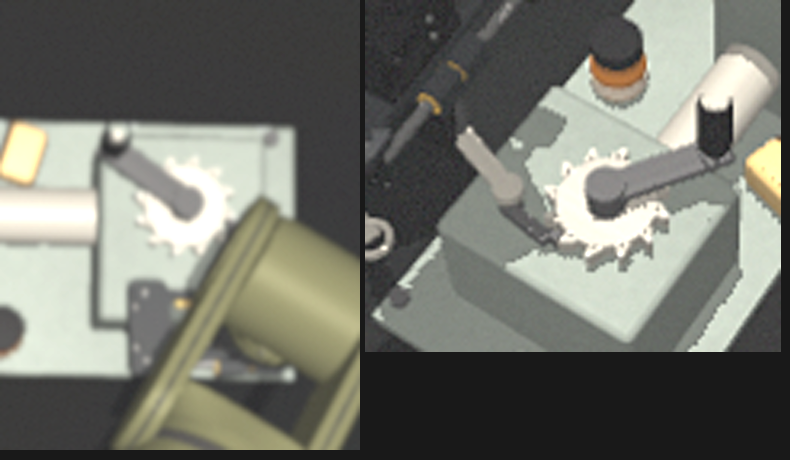

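The scene view shows the lever part-way over, with the knob against the fingers and the crank still. I'll keep pushing to the stop.

```bash
python3 -m crank '[[[-0.3,0.6,0],[0,0,0],-1],[[-0.2,0.4,0],[0,0,0],-1],[[0,0,0],[0,0,0],-1]]'; python3 s.py
python3 -m crank '[[[-0.1,0.3,0],[0,0,0],-1],[[0,0,0],[0,0,0],-1]]'; python3 -m crank '[[[0,0.3,0],[0,0,0],-1],[[0,0,0],[0,0,0],-1]]'
```

```text
time: 5.0
position: [0.4479, -0.2125, 0.1515]
orientation: [-0.0, 1.0, 0.0, 0.0]
wrist_force: [-0.2, -0.7, -0.5]
opening: 0.006
grasp_force: 0.4
5.0 [ 0.4479 -0.2125  0.1515] [[-1.0, -0.001, 0.0], [-0.001, 1.0, 0.0], [-0.0, 0.0, -1.0]] F [-0.25 -0.71 -0.46] 0.006157502145545214 0.36576331593096256 [-0.55 -0.18  2.05  0.    1.27 -2.12]
time: 5.25
position: [0.4483, -0.2114, 0.1516]
orientation: [-0.0, 1.0, -0.002, -0.001]
wrist_force: [-2.7, -7.5, -0.4]
opening: 0.002
grasp_force: 3.7
time: 5.5
position: [0.4483, -0.2112, 0.1517]
orientation: [-0.0, 1.0, -0.005, -0.0]
wrist_force: [-2.8, -16.7, -4.5]
opening: 0.002
grasp_force: 8.3
```

```bash
python3 -m crank '[[[0,-2.5,0],[0,0,0],-1],[[0,-1.5,0],[0,0,0],-1],[[0,0,-5],[0,0,0],-1],[[0,0,-5],[0,0,0],0],[[0,0,-5],[0,0,0],1],[[-5,3.5,0],[0,0,0],1],[[-5,3.5,0],[0,0,0],1],[[-4.8,4,0],[0,0,0],1],[[0,0,0],[0,0,0],1],[[0,0,0],[0,0,0],1]]'
python3 - <<'E'
from h import *
cv2.imwrite("pics/w2.png",read_camera("wrist")[:,:,::-1])
E
python3 s.py
```

```text
time: 6.75
position: [0.5967, -0.1366, 0.3012]
orientation: [-0.0, 1.0, 0.0, -0.0]
wrist_force: [0.6, 1.1, -0.4]
opening: 0.685
grasp_force: 0.0
6.8 [ 0.5963 -0.1372  0.3016] [[-1.0, 0.0, -0.0], [0.0, 1.0, 0.0], [0.0, 0.0, -1.0]] F [-0.51  0.11 -0.4 ] 0.7243678468172381 0.0 [-0.31  0.    1.63  0.    1.51 -1.88]
```

View pics/w2.png

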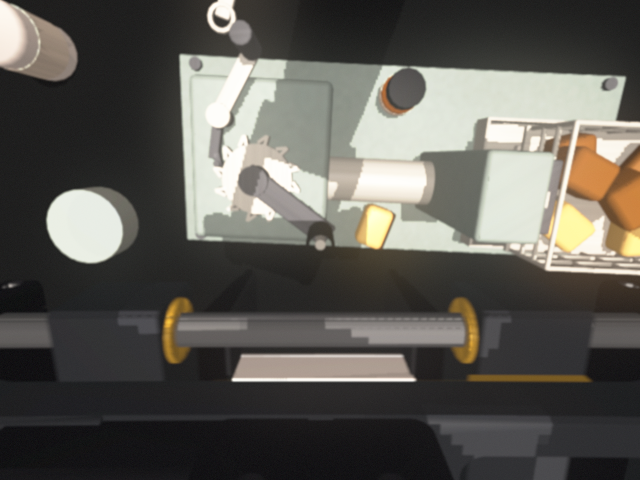

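The lever is thrown, with the knob at (240,35). The grip top is at (319,241), between the open fingers. I'll descend.

```bash
python3 -c "
from h import *
print(onplane('wrist',(319,241),.202))"
python3 -m crank '[[[0,0,5],[0,0,0],1],[[0,0,5],[0,0,0],1],[[0,0,3],[0,0,0],1],[[0,0,1.4],[0,0,0],1],[[0,0,0],[0,0,0],1],[[0,0,0],[0,0,0],1]]'
python3 -m crank '[[[0,0,0],[0,0,0],-0.3],[[0,0,0],[0,0,0],-0.6],[[0,0,0],[0,0,0],-0.8],[[0,0,0],[0,0,0],-1],[[0,0,0],[0,0,0],-1],[[0,0,0],[0,0,0],-1],[[0,0,0],[0,0,0],-1],[[0,0,0],[0,0,0],-1]]' 35
python3 s.py
```

```text
[ 0.59330683 -0.13899794  0.202     ]
time: 7.55
position: [0.5977, -0.1376, 0.1599]
orientation: [0.0, 1.0, -0.001, 0.002]
wrist_force: [0.3, -0.8, 0.7]
opening: 1.0
grasp_force: 0.0
time: 8.55
position: [0.5967, -0.1368, 0.1576]
orientation: [-0.0, 1.0, 0.0, 0.0]
wrist_force: [-0.1, 0.1, 0.6]
opening: 0.238
grasp_force: 35.0
8.55 [ 0.5967 -0.1368  0.1576] [[-1.0, -0.0, 0.0], [-0.0, 1.0, 0.0], [-0.0, 0.0, -1.0]] F [-0.1   0.06  0.58] 0.23833746011812273 35.00145614147186 [-0.31  0.08  1.79  0.    1.27 -1.88]
```

```bash
cat > a.py <<'E'
from h import *
C=np.array([.552,-.1965])
o=get_obs();d=o["position"][:2]-C;th=np.arctan2(d[1],d[0]);F=o["wrist_force"]
print("t",round(o["time"],2),"phi",round(th-.928,3),"r",np.hypot(*d).round(4),"Ftan(ccw+)",round(-F[0]*np.sin(th)+F[1]*np.cos(th),2),"Frad",round(F[0]*np.cos(th)+F[1]*np.sin(th),2),F.round(1),o["position"].round(4))
E
python3 -m crank '[[[0.2,0.15,0],[0,0,0],-1],[[0.2,0.15,0],[0,0,0],-1],[[0,0,0],[0,0,0],-1]]';python3 a.py
python3 -m crank '[[[0.12,0.1,0],[0,0,0],-1],[[0,0,0],[0,0,0],-1]]';python3 a.py
```

```text
time: 8.93
position: [0.5938, -0.1347, 0.1577]
orientation: [-0.0, 1.0, -0.001, 0.002]
wrist_force: [4.4, -3.3, -3.4]
opening: 0.237
grasp_force: 35.0
t 8.93 phi 0.048 r 0.0746 Ftan(ccw+) -5.5 Frad -0.24 [ 4.4 -3.3 -3.4] [ 0.5938 -0.1347  0.1577]
time: 9.18
position: [0.5926, -0.1338, 0.1577]
orientation: [-0.0, 1.0, -0.001, 0.002]
wrist_force: [5.8, -4.1, -3.3]
opening: 0.233
grasp_force: 35.0
t 9.18 phi 0.068 r 0.0746 Ftan(ccw+) -7.12 Frad -0.31 [ 5.8 -4.1 -3.3] [ 0.5926 -0.1338  0.1577]
```

```bash

python3 -m crank '[[[0.2,0.13,0],[0,0,0],-1],[[0,0,0],[0,0,0],-1]]';python3 a.py
python3 - <<'E'
from h import *
b=read_camera("scene")[275:350,225:345]
cv2.imwrite("pics/z3.png",cv2.convertScaleAbs(cv2.resize(b,None,fx=6,fy=6,interpolation=2)[:,:,::-1],alpha=1.2,beta=25))
E
```

```text
time: 9.43
position: [0.5906, -0.1325, 0.1577]
orientation: [-0.0, 1.0, -0.001, 0.002]
wrist_force: [4.0, -3.3, -3.4]
opening: 0.235
grasp_force: 35.0
t 9.43 phi 0.1 r 0.0747 Ftan(ccw+) -5.14 Frad -0.79 [ 4.  -3.3 -3.4] [ 0.5906 -0.1325  0.1577]
```

View pics/z3.png

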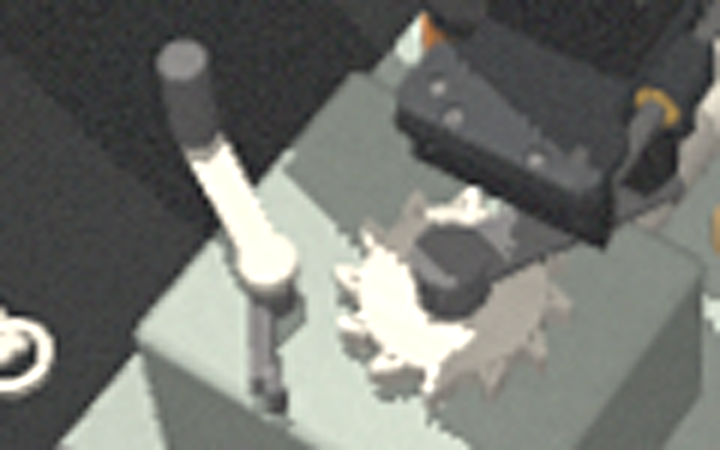

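The pawl nose, at about (268,400), is well clear of the wheel and the hand holds the load. I'll work out the let-back increments.

```bash
python3 - <<'E'
import numpy as np
ph=.1-.08*np.arange(0,27);p=7.48*np.c_[np.cos(.928+ph),np.sin(.928+ph)];d=np.diff(p,axis=0)
for i in range(26):print(round(ph[i+1],2),(-d[i,0]).round(2),d[i,1].round(2))
E
```

```text
0.02 -0.5 -0.33
-0.06 -0.47 -0.37
-0.14 -0.44 -0.4
-0.22 -0.41 -0.44
-0.3 -0.37 -0.47
-0.38 -0.33 -0.5
-0.46 -0.29 -0.52
-0.54 -0.25 -0.54
-0.62 -0.2 -0.56
-0.7 -0.16 -0.58
-0.78 -0.11 -0.59
-0.86 -0.06 -0.59
-0.94 -0.02 -0.6
-1.02 0.03 -0.6
-1.1 0.08 -0.59
-1.18 0.13 -0.58
-1.26 0.17 -0.57
-1.34 0.22 -0.56
-1.42 0.26 -0.54
-1.5 0.3 -0.52
-1.58 0.34 -0.49
-1.66 0.38 -0.46
-1.74 0.42 -0.43
-1.82 0.45 -0.39
-1.9 0.48 -0.36
-1.98 0.51 -0.32
```

```bash
python3 -m crank '[[[-0.5,-0.33,0],[0,0,0],-1],[[-0.47,-0.37,0],[0,0,0],-1],[[-0.44,-0.4,0],[0,0,0],-1],[[-0.41,-0.44,0],[0,0,0],-1],[[-0.37,-0.47,0],[0,0,0],-1]]';python3 a.py
python3 -m crank '[[[-0.33,-0.5,0],[0,0,0],-1],[[-0.29,-0.52,0],[0,0,0],-1],[[-0.25,-0.54,0],[0,0,0],-1],[[-0.2,-0.56,0],[0,0,0],-1],[[-0.16,-0.58,0],[0,0,0],-1]]';python3 a.py
python3 -m crank '[[[-0.11,-0.59,0],[0,0,0],-1],[[-0.06,-0.59,0],[0,0,0],-1],[[-0.02,-0.6,0],[0,0,0],-1],[[0.03,-0.6,0],[0,0,0],-1],[[0,0,0],[0,0,0],-1]]';python3 a.py
```

```text
time: 10.1
position: [0.6123, -0.1531, 0.1577]
orientation: [-0.0, 1.0, -0.001, 0.001]
wrist_force: [3.0, -4.7, -2.9]
opening: 0.238
grasp_force: 35.0
t 10.1 phi -0.304 r 0.0743 Ftan(ccw+) -5.56 Frad -0.31 [ 3.  -4.7 -2.9] [ 0.6123 -0.1531  0.1577]
time: 10.72
position: [0.6242, -0.1805, 0.1577]
orientation: [0.0, 1.0, -0.002, 0.001]
wrist_force: [2.1, -5.9, -2.5]
opening: 0.239
grasp_force: 35.0
t 10.72 phi -0.71 r 0.074 Ftan(ccw+) -6.22 Frad 0.76 [ 2.1 -5.9 -2.5] [ 0.6242 -0.1805  0.1577]
time: 11.35
position: [0.6253, -0.2052, 0.1577]
orientation: [0.0, 1.0, -0.002, 0.0]
wrist_force: [1.8, -6.3, -1.3]
opening: 0.236
grasp_force: 35.0
t 11.35 phi -1.046 r 0.0738 Ftan(ccw+) -6.06 Frad 2.55 [ 1.8 -6.3 -1.3] [ 0.6253 -0.2052  0.1577]
```

```bash

python3 -m crank '[[[0.02,-0.3,0],[0,0,0],-1],[[0.04,-0.3,0],[0,0,0],-1],[[0,0,0],[0,0,0],-1]]' >/dev/null;python3 a.py
python3 -m crank '[[[0.05,-0.29,0],[0,0,0],-1],[[0.06,-0.29,0],[0,0,0],-1],[[0,0,0],[0,0,0],-1]]'>/dev/null;python3 a.py
python3 -m crank '[[[0.07,-0.29,0],[0,0,0],-1],[[0,0,0],[0,0,0],-1]]'>/dev/null;python3 a.py
```

```text
t 11.72 phi -1.125 r 0.0738 Ftan(ccw+) -7.59 Frad 0.76 [-0.7 -7.6 -1.3] [ 0.6244 -0.211   0.1577]
t 12.1 phi -1.205 r 0.0738 Ftan(ccw+) -6.41 Frad 1.75 [-0.1 -6.6 -1.3] [ 0.623  -0.2167  0.1577]
t 12.35 phi -1.219 r 0.0738 Ftan(ccw+) -3.02 Frad 2.21 [ 1.2 -3.5  0.1] [ 0.6227 -0.2177  0.1577]
```

```bash

python3 -m crank '[[[0.03,-0.12,0],[0,0,0],-1],[[0,0,0],[0,0,0],-1],[[0,0,0],[0,0,0],-1]]' >/dev/null;python3 a.py
python3 a.py
```

```text
t 12.72 phi -1.221 r 0.0738 Ftan(ccw+) 0.56 Frad 1.07 [1.2 0.2 1.1] [ 0.6227 -0.2178  0.1577]
t 12.72 phi -1.221 r 0.0738 Ftan(ccw+) 0.56 Frad 1.07 [1.2 0.2 1.1] [ 0.6227 -0.2178  0.1577]
```

The pull has vanished and the crank has stopped at -1.22, so the basket has landed. I'll let go and withdraw.

```bash

python3 -m crank '[[[0,0,0],[0,0,0],-0.3],[[0,0,0],[0,0,0],0],[[0,0,0],[0,0,0],0.2],[[0,0,0],[0,0,0],0.2],[[0,0,-2],[0,0,0],0.2],[[0,0,-4],[0,0,0],0.2],[[0,0,-6],[0,0,0],0.2],[[0,0,-3],[0,0,0],0.2],[[0,0,0],[0,0,0],0.2],[[0,0,0],[0,0,0],0.2]]'
python3 - <<'E'
from h import *
cv2.imwrite("pics/s4.png",cv2.convertScaleAbs(cv2.resize(read_camera("scene")[150:400,180:440],None,fx=2.4,fy=2.4,interpolation=2)[:,:,::-1],alpha=1.2,beta=20))
E
```

```text
time: 13.98
position: [0.6222, -0.2182, 0.3069]
orientation: [-0.0, 1.0, 0.0, -0.001]
wrist_force: [-0.6, -0.2, -0.1]
opening: 0.601
grasp_force: 0.0
```

View pics/s4.png

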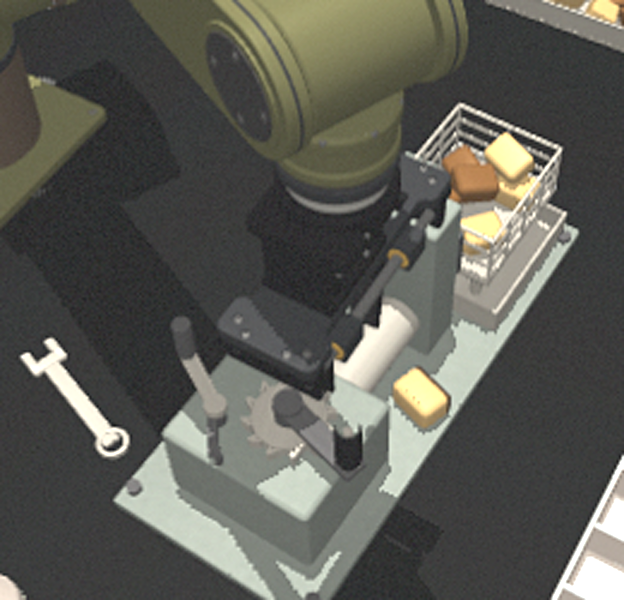

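The basket sits on the stand, the pawl is clear, the lever is thrown and the gripper is free above.

```bash
python3 -c "
from station import *
print(job_done())"
```

```text
the job is handed in; nothing more can be done
None
```

The basket is on the landing stand, landed at about -1.22 rad on the crank. The lever is still thrown and the pawl clear, and the crank is let go. The job was handed in at about 14 s; no verdict was returned.

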